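# Pin the crank on the hand mincer

## Robot

A 7-joint arm with a two-finger parallel gripper is mounted at the origin on a cart in front of the work surface, level with it; the furniture and walls round the work are solid. World frame = base frame: x ahead of the robot, y to its left, z up, the work surface at z = 0. Lengths are in m, angles in rad, forces in N, time in s.
With the tool pointing down it reaches from about 0.425 to 0.875 m from the base axis. Payload 4.7 kg.
Tool frame: the origin (TCP) lies midway between the tips of the shut fingers; the grasp point (between the pads) lies 19 mm behind it (robot.pinch_z is the distance from the TCP to the grasp point, in m); z points along the fingers, y is the line along which they close (so a half turn about z gives the same grasp; the last joint's range is limited). The gripper opens to 87 mm and grips with 3 to 60 N. Pads are 19 mm wide; open, the fingers measure 117 mm over their backs; the gripper's body (75 mm by 190 mm) begins 51 mm behind the grasp point.
Start: joints at [-1.215, 0.321, -0.07, 1.45, 0.023, 1.371, -0.057], TCP at [0.218, 0.612, 0.223] pointing down, gripper open.
Joint ranges: [-2.86, 2.86], [-0.3, 2.09], [-1.38, 1.24], [0.06, 2.45], [-1.56, 4.7], [0.09, 2.05], [-2.69, 2.69]. Speed limits (rad/s): [2.57, 2.57, 3.14, 3.14, 3.14, 3.14, 3.14].

## Interface

Orientations are given as a rotation vector (axis times angle).
In Python, from rig import robot gives the robot as it stands.
- The arm moves only by the shell command python3 -m creep 'ROWS' [OPENING] [FORCE]. ROWS is a JSON object whose one key "motion" holds a list of rows, each a list of 4 numbers: the shift along the world's x, y, z in units of 25 mm (1.0 is 25 mm), then the turn about the world's z in units of 6 degrees (1.0 is 6 degrees). A call has 1 to 10 rows; each row shifts and turns the commanded pose from where the row before left it; what a row does not reach is not made up. A row lasts 1/12 s, in which the tool goes at most 41.7 mm and 7.16 degrees, less where a joint would pass 70% of its speed; a pose out of reach is approached as far as the arm can. A call is refused whole if a number of a shift passes 1 or a number of a turn 1, either way. A call with a gripper value outside its range is refused whole. OPENING is the finger opening in mm, from 0 to 87, set as the call begins (- or left out, the last holds). The fingers move at their own pace and stop on an object; FORCE is the grip in N (left out, the last holds). Time passes only in rows, so rows that do not move let the fingers close. It gives the time, the measured TCP pose, the force, the opening and the grip force at its end, in the units of the state.
- robot.sense(): the state, without advancing time (a new reading comes with each control period).
- robot.grab_frame(name): name is "scene" or "top" or "wrist"; returns a dict with "pixels" (384x512x3 uint8, red, green, blue), "K" (3x3 intrinsics, pixels), "world_from_camera" (4x4, takes a point from camera to world coordinates); the wrist camera has in their place "mount" (4x4, takes a point from camera to tool coordinates, whose origin is the TCP and whose axes are the flange's). Camera axes: x right, y up, looking along -z (the intrinsics and any distortion apply to the point x, -y, -z); pixel columns grow to the right and rows downward; lengths in m; the calibration is good to about 2 mm. A picture is of the moment at which its call begins: read the wrist's pose just before it. There is no depth.
- robot.hand_in(): hands the job in; it is judged then, once.
The state is a dict: "time": time; "joint_positions": joint angles; "qvel": joint speeds; "effort": joint torques, N m; "eef_pos": TCP position; "orientation": TCP orientation; "contact_force": force on the tool from outside, world axes, zero at the start; "moment": the same for the moment, N m; "finger_gap": finger opening in m; "grip_force": force on a finger pad.
Only numpy, scipy, OpenCV 4.12 (cv2) and the standard library are available. Lean on these libraries where they do the work, as an engineer would, in place of code of your own. Each camera call takes 0.05 s, during which the arm holds its last target. There are 200 camera calls.

## Task

The hand mincer has been washed and its crank is only pushed part of the way onto the shaft. Push the crank fully home, take the linchpin out of the wooden accessory block and put it down through the cross hole in the end of the shaft, ring side outwards, until its collar sits on the shaft, then swing its sprung brass ring down over the end of the shaft until it snaps shut. Feel for the hole, force nothing, and leave the pepper mill and the salt shaker where they stand.

Things in the scene. Friction and masses are not known exactly. Their poses are not given: they have to be found in the camera images.
- mincer: White cast hand mincer, fixed to the worktop by its foot. Origin: on the worktop; z up. Its steel shaft stands out towards its -x, level, axis at y = 0, z = 0.160; it does not turn. The hopper (highest part, z = 0.265) begins at x = -0.020, the bearing boss (48 mm diameter) ends at x = -0.062. Its round foot reaches 66 mm round x = 0.020.
- hole_nominal (a point): Point on the mincer, axes as the mincer's: where the centre of the shaft's cross hole, at the shaft's top face, would be on average. The true hole (11 mm, straight down through the shaft) is at the same y and z but up to 10 mm nearer or farther along x, because the shaft stands out more or less; that is not measured, and must be felt or seen. The shaft is clamped and does not shift.
- crank (a joint): How far (m) the crank still is from home on the shaft, 0.018 to 0.024 at the start; 0 = hard against the shaft's shoulder. It slides towards the mincer's +x against 4 N of friction. Shaft: bar 22 mm wide (y), 16 mm high, flat top, its free end 16 mm beyond the hole (to -x). Crank hub: disc, 44 mm diameter, 28 mm long, on the shaft; it rises 14 mm above the shaft's top.
- hub_guide (a point): Fixed point on the mincer, 12 mm to +x of hole_nominal and 7 mm above it. The hub's flat outer face (looking to -x) ends up at this x, give or take the same unmeasured 10 mm, when the crank is home: the face is then exactly 12 mm from the hole's centre. Until then the hub hides the hole. The crank's arm slopes from the hub down to +y, its wooden grip points to -x, 70 mm above the worktop.
- linchpin: Linchpin, about 90 g, upright in the wooden block, collar on the block. Origin: on the pin's axis at the collar's underside (the seat); z up. Below: steel pin, 9.4 mm diameter, 38 mm long, tip tip bevelled 0.4 mm. Above: collar 18 mm wide to z = 0.005, then a red head 16 mm (x) by 12 mm (y) to z = 0.040: grip it across the 12 mm, fingertips no lower than z = 0.013. Ring on its -x side.
- ring (a joint): Angle (rad) of the linchpin's sprung brass ring, hinged on the head at z = 0.008 about the pin's y. 0 = open: level, square to the pin, out to the pin's -x. 1.41 = shut: hanging along the pin. The spring is over-centre: below 0.75 it pushes back to open, beyond it snaps the ring shut by itself. From open it takes about 4 N down on the outer end, less and less further on.
- ring_end (a point): Outermost point of the ring's 4 mm thick wire, 42 mm from the hinge; the ring is 48 mm wide.
- park_hole (a point): Centre of the mouth of the linchpin's parking hole (13 mm wide, 41 mm deep) in the top of the fixed wooden accessory block, 46 mm above the worktop; block 130 mm (x) by 72 mm. To +x, 48 mm away, stand two round steel cutting plates, tops 94 mm above the worktop.
- pepper_mill: Wooden pepper mill, 58 mm diameter, 150 mm high, standing loose at the back; origin at the centre of its foot.
- salt_shaker: Glass salt shaker with a grey top, 44 mm diameter, 90 mm high, standing loose; origin at the centre of its foot.

How it is judged:
By the outcome, as a careful person would: the job done as asked, in the order asked, and still so for the second after the job is handed in, with the robot touching nothing.
It also fails if it takes over 64 s, if anything falls off the work surface, if the arm or the gripper's body presses on something with over 40 N, if the wrist force passes 120 N, or if a joint passes its speed limit or range.

## Working session

There is one attempt and no reset: what is moved stays moved. The work goes in short steps, Python scripts to look and compute and a shell command to move; the robot and the scene stay as the last step left them, time stands still between calls to the robot, and variables do not carry over. Pictures are saved under pics/ and viewed, at most 10 in all, crops included, and the job is handed in when it is done.

```bash
ls; mkdir -p pics
cat > h.py <<'E'
import numpy as np, cv2, json
from rig import robot
def ray(f,u,v):
    K=np.array(f["K"]);T=np.array(f["world_from_camera"])
    d=np.linalg.inv(K)@[u,v,1]; d=T[:3,:3]@[d[0],-d[1],-d[2]]
    return T[:3,3],d
def atz(f,u,v,z):
    o,d=ray(f,u,v); return o+d*(z-o[2])/d[2]
def proj(f,p):
    K=np.array(f["K"]);T=np.linalg.inv(np.array(f["world_from_camera"]))
    c=T[:3,:3]@p+T[:3,3]; q=K@[c[0],-c[1],-c[2]]; return q[:2]/q[2]
def tri(rs):
    A=0;b=0
    for o,d in rs:
        d=d/np.linalg.norm(d);P=np.eye(3)-np.outer(d,d);A=A+P;b=b+P@o
    return np.linalg.solve(A,b)
E
python3 - <<'E'
from h import *
import pickle
s=robot.sense();print(s)
for n in("scene","top"):
    f=robot.grab_frame(n);print(n,{k:np.round(v,3).tolist() for k,v in f.items() if k!="pixels"},[k for k in f])
    pickle.dump(f,open(n+".pkl","wb"))
    cv2.imwrite(f"pics/{n}.png",cv2.resize(f["pixels"][:,:,::-1],(800,600),interpolation=cv2.INTER_CUBIC))
E
```

```text
pics
{'time': 0.0, 'joint_positions': array([-1.21489813,  0.32183657, -0.07008216,  1.45167841,  0.02259238,
        1.37076668, -0.05692879]), 'qvel': array([-0.00132077, -0.00084396,  0.00012542,  0.00051639,  0.00111236,
        0.00156842, -0.00100523]), 'effort': array([-2.96772059e-04, -4.91269076e+01, -4.03943919e-01, -3.12532103e+01,
       -6.37527765e-02,  4.36415698e-02,  1.59732731e-04]), 'eef_pos': array([0.21773084, 0.61186929, 0.22145095]), 'orientation': array([-5.34248861e-01, -3.09559396e+00,  2.96481552e-03]), 'contact_force': array([0.62741181, 0.94927676, 0.483497  ]), 'moment': array([-0.03392603,  0.01906142, -0.00068109]), 'grip_force': 0.0, 'finger_gap': 0.08718495284547721}
scene {'K': [[436.868, 0.0, 250.898], [0.0, 436.868, 194.228], [0.0, 0.0, 1.0]], 'world_from_camera': [[0.831, 0.414, -0.372, 0.241], [-0.556, 0.636, -0.535, -0.603], [0.015, 0.651, 0.759, 0.845], [0.0, 0.0, 0.0, 1.0]]} ['pixels', 'K', 'world_from_camera']
top {'K': [[478.969, 0.0, 264.226], [0.0, 478.969, 187.326], [0.0, 0.0, 1.0]], 'world_from_camera': [[-0.024, 0.977, -0.21, 0.374], [-1.0, -0.024, 0.003, -0.079], [-0.003, 0.21, 0.978, 1.199], [0.0, 0.0, 0.0, 1.0]]} ['pixels', 'K', 'world_from_camera']
```

View pics/scene.png

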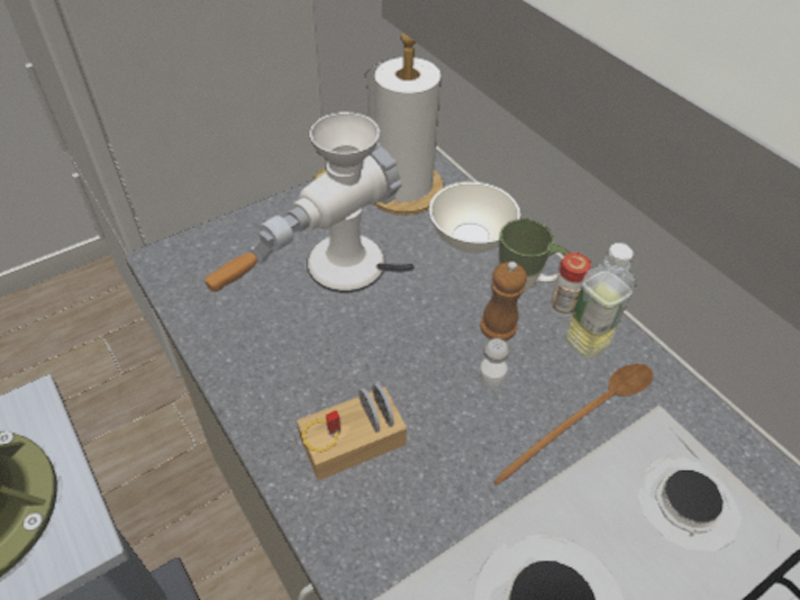

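View pics/top.png

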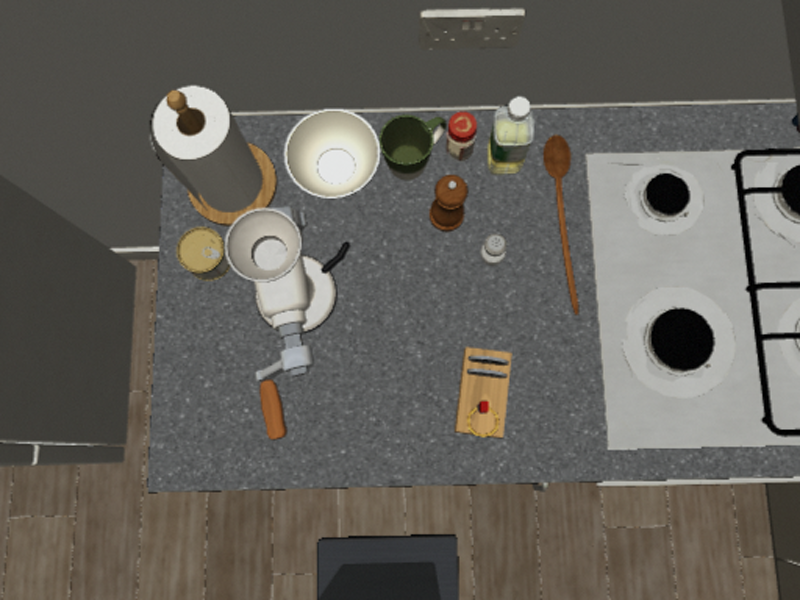

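Scene: mincer in the centre left, with the crank hub at about (275,233) and the grip at (230,270). The block is at (352,430) with the red pin head at (333,422). The top view shows the hub at (297,358) and the red head at (484,407), with the ring towards the robot. Next come coarse positions.

Run:
```python
from h import *
import pickle
t=pickle.load(open("top.pkl","rb"));s=pickle.load(open("scene.pkl","rb"))
k=.64
def T(u,v,z): return np.round(atz(t,u*k,v*k,z),4)
print("block",[T(*p,.046) for p in((466,349),(511,351),(505,437),(457,432))])
print("foot c",T(297,293,.01),"hopper",T(264,243,.265), "hub",T(297,358,.17),"end",T(300,373,.16),"boss",T(287,320,.18))
print("scene foot",atz(s,346*k,262*k,.01),"hopper",atz(s,345*k,135*k,.265))
print("pep",T(446,215,0),"salt",T(493,253,0),"grip",T(266,385,.08),T(275,435,.08))
# red head, color centroid
for n,f in(("t",t),("s",s)):
    p=f["pixels"].astype(int);m=(p[...,0]>110)&(p[...,1]<60)&(p[...,2]<60)
    n_,l,st,c=cv2.connectedComponentsWithStats(m.astype(np.uint8))
    print(n,[(st[i].tolist(),c[i].round(1).tolist()) for i in range(1,n_) if st[i][4]>8])
a=cv2.resize(t["pixels"][190:265,150:250],(400,300),interpolation=cv2.INTER_CUBIC)
b=cv2.resize(t["pixels"][210:285,260:360],(400,300),interpolation=cv2.INTER_CUBIC)
c=cv2.resize(s["pixels"][100:175,125:225],(400,300),interpolation=cv2.INTER_CUBIC)
d=cv2.resize(s["pixels"][235:310,170:270],(400,300),interpolation=cv2.INTER_CUBIC)
cv2.imwrite("pics/mos.png",np.vstack([np.hstack([a,b]),np.hstack([c,d])])[:,:,::-1])
```

```text
block [array([ 0.531 , -0.1623,  0.046 ]), array([ 0.5261, -0.2318,  0.046 ]), array([ 0.3956, -0.216 ,  0.046 ]), array([ 0.4048, -0.1437,  0.046 ])]
foot c [0.6342 0.1061 0.01  ] hopper [0.6459 0.1097 0.265 ] hub [0.5074 0.0804 0.17  ] end [0.4877 0.0776 0.16  ] boss [0.5592 0.0931 0.18  ]
scene foot [0.63603466 0.1066216  0.01      ] hopper [0.64434527 0.10522724 0.265     ]
pep [ 0.7639 -0.141   0.    ] salt [ 0.6961 -0.2166  0.    ] grip [0.4798 0.1403 0.08  ] [0.4061 0.1258 0.08  ]
t [([287, 72, 18, 16, 97], [295.1, 80.4]), ([308, 257, 4, 7, 28], [309.5, 260.0])]
s [([359, 169, 15, 11, 65], [366.0, 175.8]), ([210, 264, 7, 8, 39], [213.2, 267.1])]
```

View pics/mos.png

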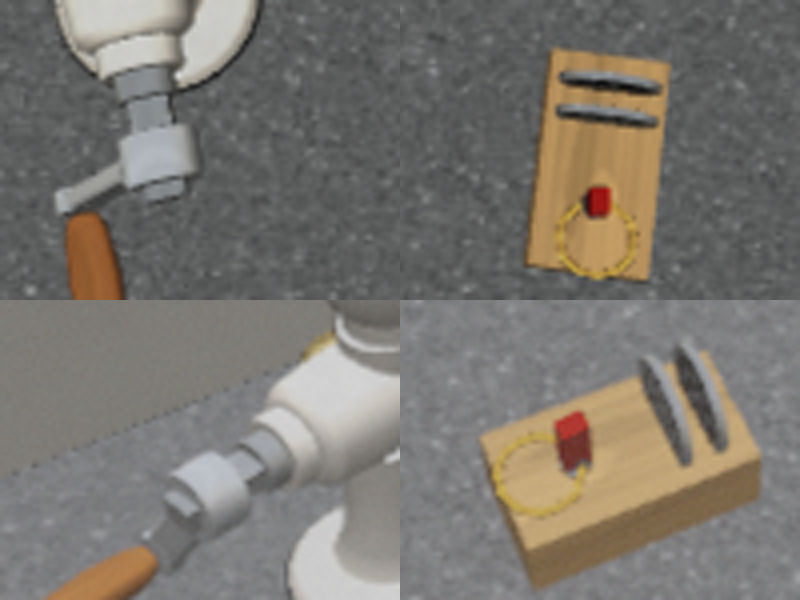

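Run:
```python
from h import *
import pickle
t=pickle.load(open("top.pkl","rb"));s=pickle.load(open("scene.pkl","rb"))
A=lambda u,v,z: atz(t,150+u/4-.4,190+v/4-.4,z)
B=lambda u,v,z: atz(t,260+(u-400)/4-.4,210+v/4-.4,z)
C=lambda u,v:ray(s,125+u/4-.4,100+(v-300)/4-.4)
D=lambda u,v:ray(s,170+(u-400)/4-.4,235+(v-300)/4-.4)
c=np.array([B(*p,.046) for p in((553,50),(668,65),(648,280),(527,265))]);print(c.round(4),"centre",c.mean(0))
yb=[np.degrees(np.arctan2(*(c[i]-c[j])[[1,0]])) for i,j in((0,3),(1,2))];print("block yaw",yb,"size",np.linalg.norm(c[0]-c[3]),np.linalg.norm(c[0]-c[1]))
print("head(top)",B(599,200,.078),"ring c",B(597,239,.054),"ring far",B(597,276,.054))
print("neck bar",A(151,110,.168),"bar end",A(166,183,.168),"boss end",A(141,80,.16), "hub top",A(157,140,.182))
f=atz(t,297*.64,293*.64,.008)
e=A(166,183,.168);n=A(151,110,.168)
print("yaw foot-end",np.degrees(np.arctan2(*(f-e)[[1,0]])),"neck-end",np.degrees(np.arctan2(*(n-e)[[1,0]])))
print("end tri scene: ", tri([C(182,500), (np.array(t["world_from_camera"])[:3,3],ray(t,150+166/4-.4,190+186/4-.4)[1])]))
print("cab",[atz(t,120*.64,465*.64,z) for z in(0,.3)])
```

```text
[[ 0.534  -0.1615  0.046 ]
 [ 0.5232 -0.2306  0.046 ]
 [ 0.3959 -0.2122  0.046 ]
 [ 0.4063 -0.1411  0.046 ]] centre [ 0.4648656  -0.18634038  0.046     ]
block yaw [np.float64(-9.078152148806241), np.float64(-8.234866390839747)] size 0.12932595908378552 0.07001510872801094
head(top) [ 0.44146848 -0.1823906   0.078     ] ring c [ 0.42017763 -0.18241761  0.054     ] ring far [ 0.39876527 -0.18147452  0.054     ]
neck bar [0.53404868 0.08688415 0.168     ] bar end [0.49411032 0.07842849 0.168     ] boss end [0.55207031 0.09382156 0.16      ] hub top [0.51561551 0.08127454 0.182     ]
yaw foot-end 11.254927228311082 neck-end 11.954013760951343
end tri scene:  [0.49218814 0.07755676 0.17309364]
cab [array([0.36823809, 0.38208247, 0.        ]), array([0.36977688, 0.26669783, 0.3       ])]
```

```bash
python3 -m creep '{"motion":[[0.1,-0.96,0.1,0.65],[0.1,-0.96,0.1,0.65],[0.1,-0.96,0.1,0.65],[0.1,-0.96,0.1,0.65],[0.1,-0.96,0.1,0.65],[0.1,-0.96,0.1,0.65],[0.1,-0.96,0.1,0.65],[0.1,-0.96,0.1,0.65]]}' 0 20 && python3 -m creep '{"motion":[[0.6,-0.9,0.1,0],[0.6,-0.9,0.1,0],[0.6,-0.9,0.1,0],[0.6,-0.9,0.1,0],[0.6,-0.9,0.1,0],[0.6,-0.9,0,0],[0.6,-0.9,0,0],[0.6,-0.9,0,0],[0.6,-0.9,0,0],[0,0,0,0]]}'
```

```text
time: 0.77
eef_pos: [0.2378, 0.4189, 0.2422]
orientation: [0.323, -3.125, 0.001]
contact_force: [0.4, -0.1, 0.2]
finger_gap: 0.0414
grip_force: 0.0
time: 1.6
eef_pos: [0.3757, 0.2127, 0.2549]
orientation: [-0.305, 3.126, -0.003]
contact_force: [0.4, 0.6, 0.2]
finger_gap: 0.0004
grip_force: 0.0
```

```bash
python3 -m creep '{"motion":[[0.5,-0.95,0,0],[0.5,-0.95,0,0],[0.5,-0.95,0,0],[0.5,-0.95,0,0],[0.5,-0.95,0,0],[0.5,-0.95,0,0],[0,0,0,0]]}'
cat >> h.py <<'E'
from scipy.spatial.transform import Rotation as R
def wrist():
    s=robot.sense();f=robot.grab_frame("wrist");T=np.eye(4);T[:3,:3]=R.from_rotvec(s["orientation"]).as_matrix();T[:3,3]=s["eef_pos"]
    f["world_from_camera"]=T@np.array(f["mount"]);return f
E
python3 - <<'E'
from h import *
import pickle
f=wrist();pickle.dump(f,open("w1.pkl","wb"));print(f["world_from_camera"].round(3),f["mount"],f["K"])
cv2.imwrite("pics/w1.png",cv2.resize(f["pixels"][:,:,::-1],(800,600),interpolation=cv2.INTER_CUBIC))
E
```

```text
time: 2.18
eef_pos: [0.4496, 0.0701, 0.2551]
orientation: [-0.306, 3.126, -0.003]
contact_force: [-0.6, -0.1, 0.1]
finger_gap: 0.0006
grip_force: 0.0
[[-0.194 -0.937 -0.29   0.369]
 [ 0.981 -0.186 -0.055  0.054]
 [-0.002 -0.295  0.955  0.416]
 [ 0.     0.     0.     1.   ]] [[ 1.61494471e-05  9.55554432e-01  2.94814733e-01  8.19082030e-02]
 [ 9.99999981e-01  4.13848566e-05 -1.88915016e-04 -1.00314818e-04]
 [-1.92719446e-04  2.94814730e-01 -9.55554414e-01 -1.61052975e-01]
 [ 0.00000000e+00  0.00000000e+00  0.00000000e+00  1.00000000e+00]] [[267.57165296   0.         255.51690934]
 [  0.         267.57165296 193.90367668]
 [  0.           0.           1.        ]]
```

View pics/w1.png

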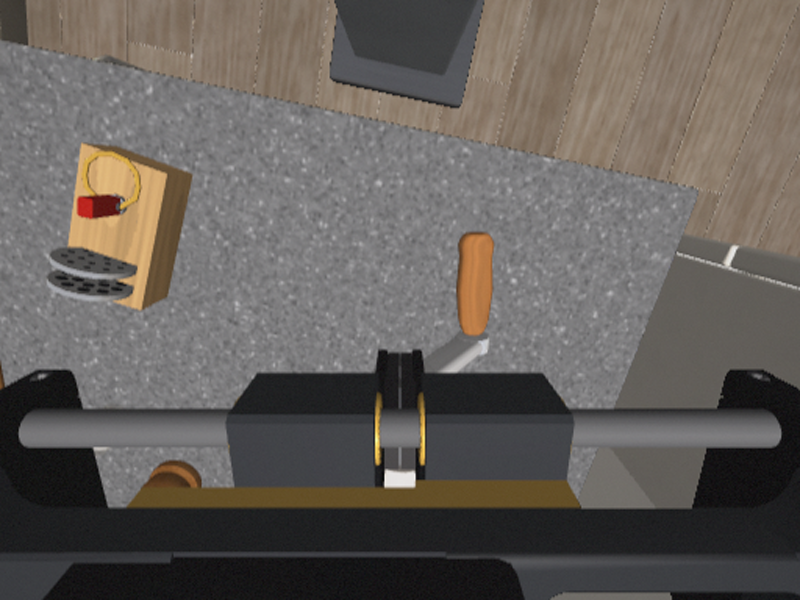

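Wrist view: the camera sits on the robot side, looking past the closed fingers at (400,420). The grip at (475,285) is clear and the hub is hidden behind the fingers. Now lowering in front of the hub.

```bash
python3 -m creep '{"motion":[[0,0,-0.8,0],[0,0,-0.8,0],[0,0,-0.8,0],[0,0,-0.8,0],[0,0,0,0],[0,0,0,0]]}' && python3 -m creep '{"motion":[[0.39,0.08,0,0],[0.39,0.08,0,0],[0.2,0.04,0,0],[0.2,0.04,0,0],[0,0,0,0],[0,0,0,0]]}'&& python3 -m creep '{"motion":[[0.2,0.04,0,0],[0.2,0.04,0,0],[0,0,0,0],[0,0,0,0]]}'
```

```text
time: 2.73
eef_pos: [0.4468, 0.0762, 0.1744]
orientation: [0.32, -3.123, 0.001]
contact_force: [0.5, 0.7, -0.0]
finger_gap: 0.0004
grip_force: 0.0
time: 3.23
eef_pos: [0.4778, 0.0814, 0.1752]
orientation: [0.318, -3.125, 0.001]
contact_force: [-0.3, -0.0, -0.3]
finger_gap: 0.0006
grip_force: 0.0
time: 3.57
eef_pos: [0.4873, 0.0834, 0.1749]
orientation: [0.318, -3.125, 0.0]
contact_force: [-1.4, -0.1, 0.8]
finger_gap: 0.0006
grip_force: 0.8
```

```bash
python3 -m creep '{"motion":[[-0.05,-0.25,0,0],[0,0,0,0],[0.2,0.04,0,0],[0.2,0.04,0,0],[0,0,0,0],[0,0,0,0]]}' && python3 -m creep '{"motion":[[0.16,0.032,0,0],[0.16,0.032,0,0],[0,0,0,0],[0,0,0,0]]}'
```

```text
time: 4.07
eef_pos: [0.4964, 0.0789, 0.1749]
orientation: [0.317, -3.125, 0.001]
contact_force: [-1.2, -1.5, -0.5]
finger_gap: 0.0004
grip_force: 0.8
time: 4.4
eef_pos: [0.504, 0.0806, 0.1749]
orientation: [0.318, -3.125, 0.001]
contact_force: [-3.2, -1.0, 1.1]
finger_gap: 0.0004
grip_force: 1.8
```

```bash
python3 -m creep '{"motion":[[0.12,0.024,0,0],[0,0,0,0],[0,0,0,0]]}' && python3 -m creep '{"motion":[[0.12,0.024,0,0],[0,0,0,0],[0,0,0,0]]}'&& python3 -m creep '{"motion":[[0.12,0.024,0,0],[0,0,0,0],[0,0,0,0]]}'
```

```text
time: 4.65
eef_pos: [0.5042, 0.0806, 0.1747]
orientation: [0.317, -3.119, 0.001]
contact_force: [-10.9, -4.2, 6.5]
finger_gap: 0.0003
grip_force: 5.9
time: 4.9
eef_pos: [0.5044, 0.0807, 0.1745]
orientation: [0.316, -3.112, 0.001]
contact_force: [-18.9, -5.8, 13.5]
finger_gap: 0.0006
grip_force: 10.0
time: 5.15
eef_pos: [0.5046, 0.0808, 0.1744]
orientation: [0.315, -3.105, 0.001]
contact_force: [-27.0, -7.2, 18.4]
finger_gap: 0.0005
grip_force: 14.1
```

```bash
python3 -m creep '{"motion":[[-0.36,-0.07,0,0],[-0.8,-0.16,0.1,0],[-0.6,-0.1,0.6,0],[0,0,0.9,0],[0,-0.3,0.9,0],[0.1,-0.9,0.1,-0.3],[0.1,-0.95,0,-0.3],[0.2,-0.95,0,-0.3],[0.2,-0.95,0,-0.3],[0.2,-0.95,0,-0.3]]}' 40 && python3 -m creep '{"motion":[[0.3,-0.95,0,0],[0.3,-0.95,0,0],[0.3,-0.95,0,0],[0.3,-0.95,0,0],[0.3,-0.95,0,0],[0.3,-0.5,0,0],[0,0,0,0],[0,0,0,0]]}'
python3 - <<'E'
from h import *
import pickle
f=wrist();pickle.dump(f,open("w2.pkl","wb"))
t=robot.grab_frame("top");pickle.dump(t,open("t2.pkl","wb"))
s=robot.grab_frame("scene");pickle.dump(s,open("s2.pkl","wb"))
a=cv2.resize(t["pixels"][205:255,155:220],(390,300),interpolation=cv2.INTER_CUBIC)
c=cv2.resize(s["pixels"][120:170,145:210],(390,300),interpolation=cv2.INTER_CUBIC)
b=cv2.resize(f["pixels"][20:270,130:390],(410,394),interpolation=cv2.INTER_CUBIC)
m=np.zeros((600,800,3),np.uint8);m[:300,:390]=a;m[300:,:390]=c;m[:394,390:]=b
cv2.imwrite("pics/m2.png",m[:,:,::-1])
E
```

```text
time: 5.98
eef_pos: [0.4903, -0.052, 0.2403]
orientation: [-0.068, 3.137, 0.001]
contact_force: [1.0, 0.0, -1.7]
finger_gap: 0.0397
grip_force: 0.0
time: 6.65
eef_pos: [0.5345, -0.1829, 0.2398]
orientation: [-0.068, 3.14, -0.001]
contact_force: [-0.1, 0.4, -0.1]
finger_gap: 0.0398
grip_force: 0.0
```

View pics/m2.png

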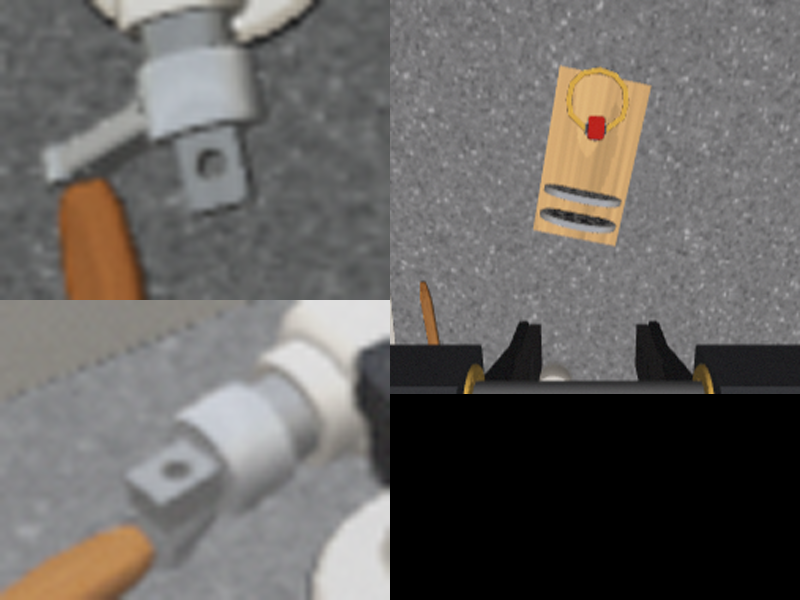

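The shaft is out beyond the hub, with its hole at (213,163) in the top tile and (178,469) in the scene tile. The wrist tile shows the pin head at (596,128) and the ring centred at (597,98).

Run:
```python
from h import *
import pickle
w,t,s=[pickle.load(open(n+".pkl","rb")) for n in("w2","t2","s2")]
g=lambda u,v,x0,y0,k:(x0+u/k-.5+.5/k,y0+v/k-.5+.5/k)
a=g(213,163,155,205,6);c=g(178,469-300,145,120,6)
print("hole top",atz(t,*a,.168),"scene",atz(s,*c,.168),"tri",tri([ray(t,*a),ray(s,*c)]))
# edges of bar in top tile
for p in((178,145),(240,128),(192,214),(247,196)): print(p,atz(t,*g(*p,155,205,6),.168))
k=1.577
W=lambda u,v:g(u-390,v,130,20,k)
p=w["pixels"].astype(int);m=(p[...,0]>110)&(p[...,1]<60)&(p[...,2]<60)
n,l,st,ce=cv2.connectedComponentsWithStats(m.astype(np.uint8));
for i in range(1,n):
  if st[i][4]>20: print(st[i],ce[i],"head@.086",atz(w,*ce[i],.086))
p2=t["pixels"].astype(int)
print("ring c",atz(w,*W(597,98),.054))
# yellow ring fit
m=((p[...,0]>150)&(p[...,1]>110)&(p[...,2]<70)).astype(np.uint8);m[150:]=0
ys,xs=np.nonzero(m);P=np.array([atz(w,x,y,.054)[:2] for x,y in zip(xs,ys)])
A=np.c_[2*P,np.ones(len(P))];q=np.linalg.lstsq(A,(P**2).sum(1),rcond=None)[0];print("fit",q[:2],np.sqrt(q[2]+q[:2]@q[:2]),len(P))
tri_h=[]
pt=pickle.load(open("top.pkl","rb"));ps=pickle.load(open("scene.pkl","rb"))
print("head tri top/scene", tri([ray(pt,309.5,260),ray(ps,213.2,267.1)]), "all",tri([ray(pt,309.5,260),ray(ps,213.2,267.1),ray(w,*ce[1+np.argmax(st[1:,4])])]))
```

```text
hole top [0.50195244 0.08068377 0.168     ] scene [0.50488724 0.08298638 0.168     ] tri [0.50255944 0.07987001 0.17131037]
(178, 145) [0.50877376 0.09335177 0.168     ]
(240, 128) [0.5143827  0.07104302 0.168     ]
(192, 214) [0.48379    0.08806602 0.168     ]
(247, 196) [0.48976233 0.06837916 0.168     ]
[255  94  11  15 140] [260.32857143 100.61428571] head@.086 [ 0.44119654 -0.18184926  0.086     ]
ring c [ 0.41885568 -0.18150565  0.054     ]
fit [ 0.42149133 -0.18176262] 0.02126162131715073 65
head tri top/scene [ 0.44198249 -0.18288114  0.08196388] all [ 0.4416825  -0.18249397  0.08192599]
```

```bash
python3 -m creep '{"motion":[[-0.74,0,-0.5,-0.2],[-0.74,0,-0.5,-0.2],[-0.74,0,-0.5,-0.18],[-0.74,0,-0.5,0],[-0.74,0.03,-0.5,0],[0,0,-0.8,0],[0,0,-0.8,0],[0,0,0,0],[0,0,0,0]]}' 40 15
```

```text
time: 7.55
eef_pos: [0.4412, -0.1801, 0.1374]
orientation: [-0.021, -3.14, -0.001]
contact_force: [0.6, -1.2, -0.2]
finger_gap: 0.0397
grip_force: 0.0
```

```bash
python3 -m creep '{"motion":[[0,-0.08,-0.8,0],[0,0,-0.8,0],[0,0,-0.8,0],[0,0,-0.6,0],[0,0,0,0],[0,0,0,0]]}' && python3 -m creep '{"motion":[[0,0,0,0],[0,0,0,0],[0,0,0,0],[0,0,0,0]]}' 0 25
```

```text
time: 8.05
eef_pos: [0.4423, -0.1831, 0.0634]
orientation: [0.023, 3.141, -0.001]
contact_force: [0.7, -1.1, -0.0]
finger_gap: 0.0402
grip_force: 0.0
time: 8.38
eef_pos: [0.4424, -0.1832, 0.0635]
orientation: [0.023, 3.14, 0.0]
contact_force: [0.8, -0.3, 0.7]
finger_gap: 0.0211
grip_force: 0.0
```

```bash
python3 -m creep '{"motion":[[0,0,0,0],[0,0,0,0],[0,0,0,0],[0,0,0,0],[0,0,0,0]]}' && python3 -m creep '{"motion":[[0,0,0.4,0],[0,0,0.5,0],[0,0,0.6,0],[0,0,0.6,0],[0,0,0.8,0],[0,0,0.8,0],[0,0,0.8,0],[0,0,0,0],[0,0,0,0]]}'
```

```text
time: 8.8
eef_pos: [0.442, -0.1831, 0.0629]
orientation: [0.024, 3.141, 0.0]
contact_force: [-0.1, 0.6, 3.7]
finger_gap: 0.0118
grip_force: 25.0
time: 9.55
eef_pos: [0.4421, -0.1835, 0.1759]
orientation: [0.024, 3.139, 0.0]
contact_force: [0.3, -0.0, -1.0]
finger_gap: 0.012
grip_force: 25.0
```

```bash
python3 -m creep '{"motion":[[0,0,0.9,0],[0,0.3,0.9,0],[0.2,0.7,0.9,0.2],[0.22,0.95,0.2,0.25],[0.22,0.95,0,0.3],[0.22,0.95,0,0.3],[0.22,0.95,0,0.3],[0.22,0.95,0,0.3],[0.22,0.95,0,0.3],[0.22,0.95,0,0.1]]}' && python3 -m creep '{"motion":[[0.22,0.95,0,0],[0.22,0.95,0,0],[0.22,0.95,0,0],[0.1,0,0,0],[0,0,0,0],[0,0,0,0]]}'
python3 - <<'E'
from h import *
import pickle
print(robot.sense()["eef_pos"],robot.sense()["orientation"])
f=wrist();pickle.dump(f,open("w3.pkl","wb"))
t=robot.grab_frame("top");pickle.dump(t,open("t3.pkl","wb"))
s=robot.grab_frame("scene");pickle.dump(s,open("s3.pkl","wb"))
c=cv2.resize(s["pixels"][80:180,140:240],(400,400),interpolation=cv2.INTER_CUBIC)
b=cv2.resize(f["pixels"][180:340,175:335],(400,400),interpolation=cv2.INTER_CUBIC)
cv2.imwrite("pics/m3.png",np.hstack([c,b])[:,:,::-1])
E
```

```text
time: 10.38
eef_pos: [0.4852, 0.0101, 0.2469]
orientation: [0.317, -3.124, 0.0]
contact_force: [0.5, 0.6, -1.2]
finger_gap: 0.0121
grip_force: 25.0
time: 10.88
eef_pos: [0.504, 0.0791, 0.2469]
orientation: [0.314, -3.125, 0.002]
contact_force: [0.5, 0.1, -1.3]
finger_gap: 0.0119
grip_force: 25.0
[0.50403914 0.07914416 0.24693024] [ 3.13669514e-01 -3.12457554e+00  2.09917527e-03]
```

View pics/m3.png

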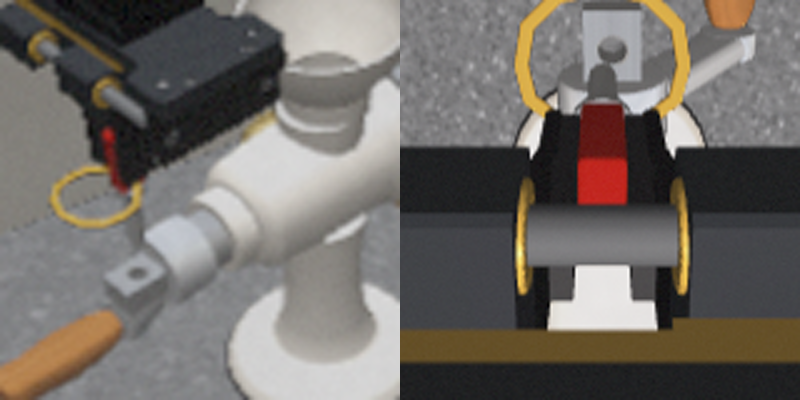

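Wrist tile: the pin hangs straight with its tip at about (603,68), and the shaft hole is at (612,48). In the scene tile the tip is near (137,240) and the hole at (137,272).

Run:
```python
from h import *
import pickle
w,t,s=[pickle.load(open(n+".pkl","rb")) for n in("w3","t3","s3")]
k=2.5
W=lambda u,v:(175+(u-400)/k-.3,180+v/k-.3)
h=atz(w,*W(612,49),.168);print("hole w",h, "shaft top edges",atz(w,*W(583,60),.168),atz(w,*W(641,60),.168),atz(w,*W(584,10),.168),atz(w,*W(640,10),.168))
T=w["world_from_camera"]
print("tip px if at TCP xy",[(proj(w,np.array([.504,.0791,z]))-[175,180]+.3)*k+[400,0] for z in(.1915,.2295,.2345)])
print("tip near-edge",atz(w,*W(602,66),.1915))
print("hole scene",atz(s,140+137/4-.4,80+272/4-.4,.168))
print("pin tip exp. scene",(proj(s,np.array([.504,.0791,.1915]))-[140,80]+.4)*4)
g=w["pixels"][185:225,240:280].astype(int).sum(2)//3
cv2.imwrite("pics/w3c.png",cv2.resize(w["pixels"][185:225,235:285][:,:,::-1],(750,600),interpolation=cv2.INTER_CUBIC))
```

```text
hole w [0.50072814 0.08216296 0.168     ] shaft top edges [0.50722597 0.07226402 0.168     ] [0.50284039 0.0938465  0.168     ] [0.48787972 0.06888591 0.168     ] [0.48374306 0.08925194 0.168     ]
tip px if at TCP xy [array([602.29161089,  77.42222225]), array([602.20691536, 123.55515309]), array([602.19335901, 130.93918188])]
tip near-edge [0.49991864 0.07816947 0.1915    ]
hole scene [0.50436142 0.08390687 0.168     ]
pin tip exp. scene [135.35774911 245.9427219 ]
```

View pics/w3c.png

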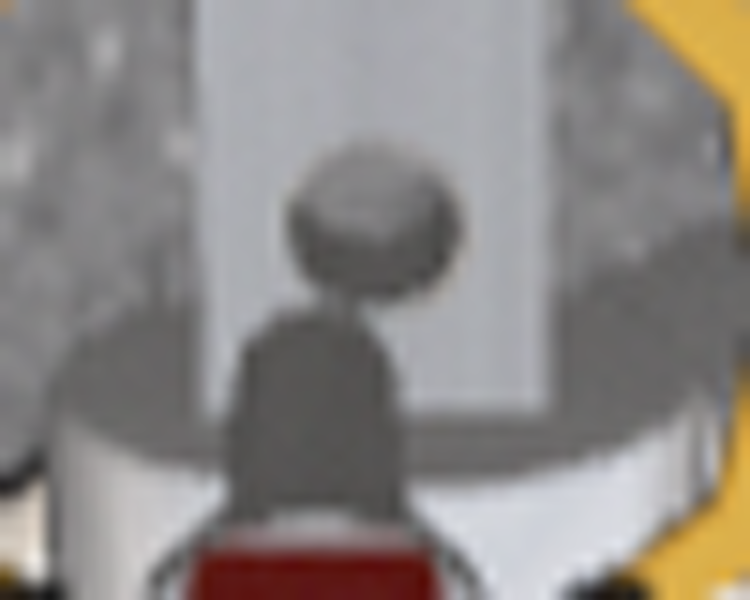

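Run:
```python
from h import *
import pickle
w=pickle.load(open("w3.pkl","rb"))
c=lambda u,v:(235+u/15-.47,185+v/15-.47)
h=atz(w,*c(372,222),.168);p=atz(w,*c(316,375),.1915);e=atz(w,*c(316,305),.1915)
ends=[atz(w,*c(372+d,222),.168) for d in(-85,85)]
print("hole",h,"tip",p,"far edge",e,"shift",h-p,"hole width",np.linalg.norm(ends[0]-ends[1]))
a=[atz(w,*c(*q),.168) for q in((203,415),(193,0),(549,415),(549,0))]
print([np.degrees(np.arctan2(*(a[i]-a[j])[[1,0]])) for i,j in((0,1),(2,3))],"mid", (a[0]+a[2])/2,(a[1]+a[3])/2, np.linalg.norm(a[0]-a[2]))
y=R.from_rotvec(robot.sense()["orientation"]).as_matrix()[:,1];print("tool y yaw",np.degrees(np.arctan2(y[1],y[0])))
```

```text
hole [0.50078931 0.08201166 0.168     ] tip [0.502977  0.0788748 0.1915   ] far edge [0.49879949 0.07802707 0.1915    ] shift [-0.00218769  0.00313686 -0.0235    ] hole width 0.010704373905347597
[np.float64(12.289929640942209), np.float64(12.447059705344264)] mid [0.51345345 0.08489618 0.168     ] [0.4866355  0.07901533 0.168     ] 0.022114964087962565
tool y yaw 101.33685612747858
```

```bash
python3 -m creep '{"motion":[[-0.08,0.12,0,0.17],[0,0,-0.3,0],[0,0,-0.4,0],[0,0,0,0],[0,0,0,0]]}'
python3 - <<'E'
from h import *
import pickle
w=wrist();print(robot.sense()["eef_pos"]);pickle.dump(w,open("w4.pkl","wb"))
cv2.imwrite("pics/w4c.png",cv2.resize(w["pixels"][185:225,235:285][:,:,::-1],(750,600),interpolation=cv2.INTER_CUBIC))
E
```

```text
time: 11.45
eef_pos: [0.5013, 0.082, 0.2289]
orientation: [0.34, -3.121, 0.001]
contact_force: [0.4, 0.9, -1.0]
finger_gap: 0.0116
grip_force: 25.0
[0.5017914  0.0821033  0.22956106]
```

View pics/w4c.png

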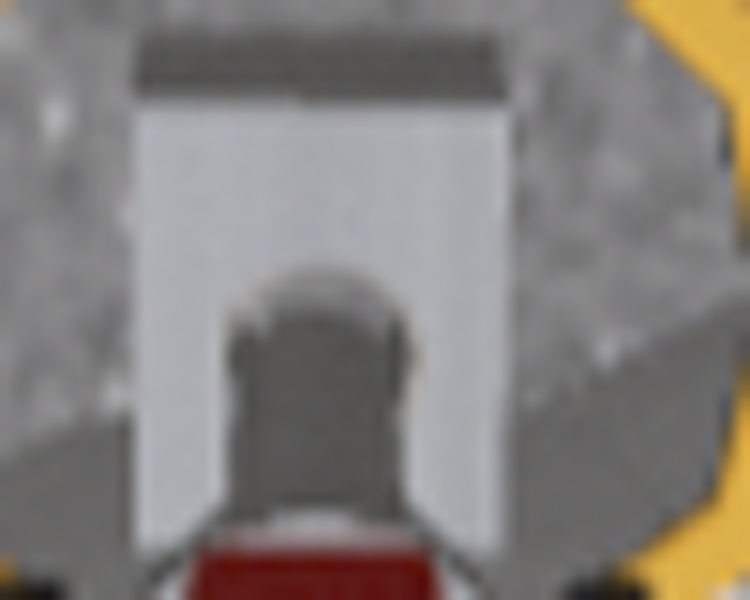

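The tip is now just above the hole: hole far edge at (322,265), tip far edge at (316,305), shaft end edge at row 100.

Run:
```python
from h import *
import pickle
w=pickle.load(open("w4.pkl","rb"))
c=lambda u,v:(235+u/15-.47,185+v/15-.47)
th=np.radians(12.4);u=np.array([np.cos(th),np.sin(th),0])
hf=atz(w,*c(322,266),.168);e=atz(w,*c(322,101),.168)
for z in(.173,.1741,.1755):
    tf=atz(w,*c(316,305),z); print(z,"hole by far edge",hf+.0055*u,"by end",e+.016*u,"tip",tf+.0045*u)
```

```text
0.173 hole by far edge [0.50090479 0.08231283 0.168     ] by end [0.50134208 0.082395   0.168     ] tip [0.50064478 0.08189569 0.173     ]
0.1741 hole by far edge [0.50090479 0.08231283 0.168     ] by end [0.50134208 0.082395   0.168     ] tip [0.5002672  0.08181197 0.1741    ]
0.1755 hole by far edge [0.50090479 0.08231283 0.168     ] by end [0.50134208 0.082395   0.168     ] tip [0.49978664 0.08170541 0.1755    ]
```

```bash
python3 -m creep '{"motion":[[0.03,0.02,-0.12,0],[0,0,-0.12,0],[0,0,0,0],[0,0,0,0]]}'&&python3 -m creep '{"motion":[[0,0,-0.12,0],[0,0,0,0],[0,0,0,0]]}'
```

```text
time: 11.83
eef_pos: [0.5028, 0.0828, 0.2239]
orientation: [0.341, -3.123, 0.0]
contact_force: [-0.2, 0.5, -1.0]
finger_gap: 0.012
grip_force: 25.0
time: 12.08
eef_pos: [0.5028, 0.0828, 0.2209]
orientation: [0.341, -3.123, -0.0]
contact_force: [-0.6, -0.3, -1.2]
finger_gap: 0.0115
grip_force: 25.0
```

```bash
python3 -m creep '{"motion":[[0,0,-0.12,0],[0,0,0,0],[0,0,0,0]]}'&&python3 -m creep '{"motion":[[0,0,-0.12,0],[0,0,-0.12,0],[0,0,0,0]]}'
```

```text
time: 12.33
eef_pos: [0.5028, 0.0828, 0.2179]
orientation: [0.341, -3.123, -0.0]
contact_force: [0.3, 0.1, -0.8]
finger_gap: 0.0116
grip_force: 25.0
time: 12.58
eef_pos: [0.5025, 0.0827, 0.2113]
orientation: [0.341, -3.122, 0.0]
contact_force: [-0.6, -0.2, -1.5]
finger_gap: 0.0116
grip_force: 25.0
```

In the hole with no resistance, so lowering on to the seat.

```bash
python3 -m creep '{"motion":[[0,0,-0.2,0],[0,0,-0.2,0],[0,0,-0.2,0],[0,0,-0.2,0],[0,0,0,0],[0,0,0,0]]}'&&python3 -m creep '{"motion":[[0,0,-0.1,0],[0,0,0,0],[0,0,0,0]]}'&&python3 -m creep '{"motion":[[0,0,-0.1,0],[0,0,0,0],[0,0,0,0]]}'
```

```text
time: 13.08
eef_pos: [0.5026, 0.0827, 0.1916]
orientation: [0.341, -3.122, 0.0]
contact_force: [0.0, 0.4, -0.9]
finger_gap: 0.0119
grip_force: 25.0
time: 13.33
eef_pos: [0.5029, 0.0828, 0.1897]
orientation: [-0.341, 3.123, 0.0]
contact_force: [0.5, 0.6, -1.7]
finger_gap: 0.0116
grip_force: 25.0
time: 13.58
eef_pos: [0.5028, 0.0828, 0.187]
orientation: [0.341, -3.123, -0.0]
contact_force: [0.1, 0.1, -1.8]
finger_gap: 0.0119
grip_force: 25.0
```

```bash
python3 -m creep '{"motion":[[0,0,-0.06,0],[0,0,0,0],[0,0,0,0]]}'&&python3 -m creep '{"motion":[[0,0,-0.04,0],[0,0,0,0],[0,0,0,0]]}'&&python3 -m creep '{"motion":[[0,0,-0.04,0],[0,0,0,0],[0,0,0,0]]}'
```

```text
time: 13.83
eef_pos: [0.5028, 0.0828, 0.1855]
orientation: [0.341, -3.123, -0.0]
contact_force: [0.1, 0.7, -1.2]
finger_gap: 0.0118
grip_force: 25.0
time: 14.08
eef_pos: [0.5031, 0.0828, 0.1849]
orientation: [-0.341, 3.123, 0.0]
contact_force: [-0.5, 0.2, 1.5]
finger_gap: 0.0118
grip_force: 25.0
time: 14.33
eef_pos: [0.5031, 0.0828, 0.1849]
orientation: [-0.341, 3.122, 0.001]
contact_force: [-3.0, -0.3, 7.7]
finger_gap: 0.0119
grip_force: 25.0
```

```bash
python3 -m creep '{"motion":[[0,0,0.05,0],[0,0,0,0],[0,0,0,0],[0,0,0,0]]}' 34 && python3 -m creep '{"motion":[[0,0,0.5,0],[0,0,0.7,0],[0,0,0.7,0],[0,0,0,0],[0,0,0,0]]}' && python3 -m creep '{"motion":[[-0.5,-0.11,0,0],[-0.5,-0.11,0,0],[-0.5,-0.11,0,0],[0,0,0,0],[0,0,0,0],[0,0,0,0],[0,0,0,0]]}' 0
python3 - <<'E'
from h import *
f=wrist();s=robot.grab_frame("scene")
a=cv2.resize(s["pixels"][90:180,140:230],(400,400),interpolation=cv2.INTER_CUBIC)
b=cv2.resize(f["pixels"][110:310,155:355],(400,400),interpolation=cv2.INTER_CUBIC)
cv2.imwrite("pics/m5.png",np.hstack([a,b])[:,:,::-1])
E
```

```text
time: 14.67
eef_pos: [0.5028, 0.0828, 0.1846]
orientation: [0.341, -3.123, 0.0]
contact_force: [0.7, -0.1, -1.0]
finger_gap: 0.0294
grip_force: 0.0
time: 15.08
eef_pos: [0.5034, 0.0829, 0.2328]
orientation: [-0.341, 3.121, 0.001]
contact_force: [-1.2, 0.4, -0.2]
finger_gap: 0.0339
grip_force: 0.0
time: 15.67
eef_pos: [0.4658, 0.0747, 0.232]
orientation: [0.341, -3.123, 0.001]
contact_force: [-0.1, 0.1, -0.3]
finger_gap: 0.0016
grip_force: 0.0
```

View pics/m5.png

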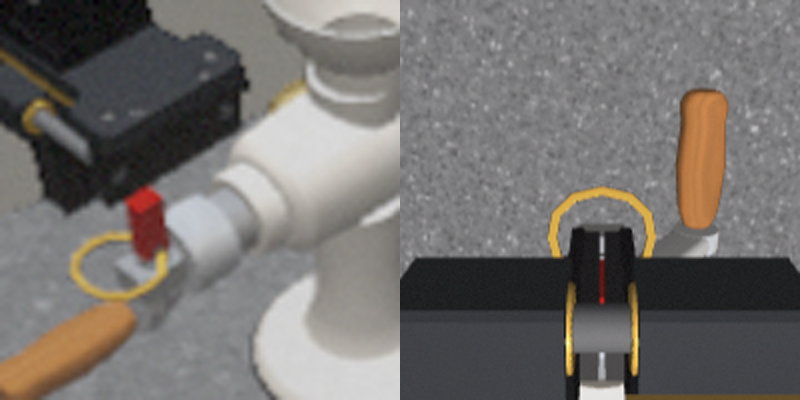

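The pin is seated upright against the hub, and the ring is open and centred under the fingers. The next move presses the ring end.

```bash
python3 -m creep '{"motion":[[0,0,-0.7,0],[0,0,-0.7,0],[0,0,-0.5,0],[0,0,-0.1,0],[0,0,0,0],[0,0,0,0]]}' && python3 -m creep '{"motion":[[0,0,-0.12,0],[0,0,-0.12,0],[0,0,0,0],[0,0,0,0]]}' && python3 -m creep '{"motion":[[0,0,-0.12,0],[0,0,-0.12,0],[0,0,0,0],[0,0,0,0]]}'
```

```text
time: 16.27
eef_pos: [0.4659, 0.0746, 0.1829]
orientation: [-0.341, 3.122, -0.0]
contact_force: [-0.6, 0.2, -0.2]
finger_gap: 0.0004
grip_force: 0.0
time: 16.6
eef_pos: [0.4656, 0.0746, 0.1765]
orientation: [-0.341, 3.123, 0.0]
contact_force: [-0.5, 0.2, 0.2]
finger_gap: 0.0005
grip_force: 0.1
time: 16.93
eef_pos: [0.4653, 0.0746, 0.1704]
orientation: [0.341, -3.123, -0.0]
contact_force: [-0.7, -0.9, 2.9]
finger_gap: 0.0005
grip_force: 1.6
```

```bash
python3 -m creep '{"motion":[[0.02,0,-0.12,0],[0.02,0.01,-0.12,0],[0,0,0,0],[0,0,0,0]]}' && python3 -m creep '{"motion":[[0.02,0,-0.12,0],[0.03,0.01,-0.12,0],[0,0,0,0],[0,0,0,0]]}' && python3 -m creep '{"motion":[[0.02,0,-0.12,0],[0.02,0.01,0,0],[0,0,0,0],[0,0,0,0]]}'
python3 - <<'E'
from h import *
f=wrist();s=robot.grab_frame("scene")
a=cv2.resize(s["pixels"][90:180,140:230],(400,400),interpolation=cv2.INTER_CUBIC)
b=cv2.resize(f["pixels"][110:310,155:355],(400,400),interpolation=cv2.INTER_CUBIC)
cv2.imwrite("pics/m6.png",np.hstack([a,b])[:,:,::-1])
E
```

```text
time: 17.27
eef_pos: [0.4663, 0.0748, 0.1641]
orientation: [0.341, -3.123, 0.0]
contact_force: [-1.2, -0.1, 2.5]
finger_gap: 0.0002
grip_force: 1.4
time: 17.6
eef_pos: [0.4679, 0.0751, 0.1582]
orientation: [-0.341, 3.123, -0.0]
contact_force: [1.0, -0.2, 2.7]
finger_gap: 0.0001
grip_force: 1.5
time: 17.93
eef_pos: [0.469, 0.0754, 0.1555]
orientation: [-0.341, 3.122, 0.0]
contact_force: [1.1, 0.8, 2.8]
finger_gap: 0.0006
grip_force: 1.7
```

View pics/m6.png

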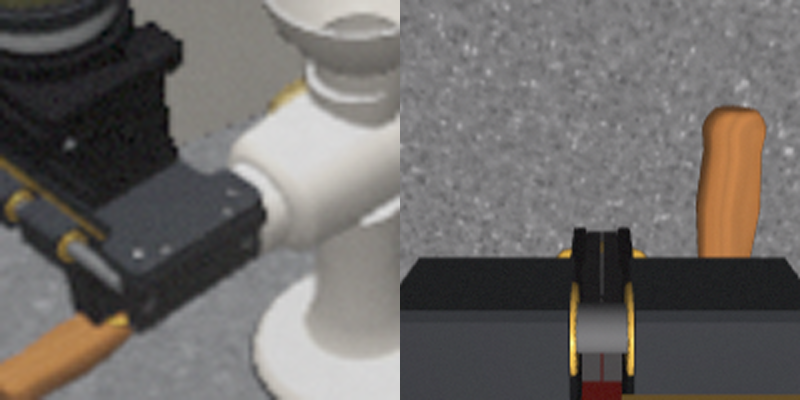

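Ring partly down, still pushing back at about 2.7 N. I've now used all 10 pictures, so I'll continue by force and colour measurement.

```bash
python3 -m creep '{"motion":[[0.02,0,-0.08,0],[0,0,0,0],[0,0,0,0]]}' && python3 -m creep '{"motion":[[0.02,0.01,-0.08,0],[0,0,0,0],[0,0,0,0]]}' && python3 -m creep '{"motion":[[0.02,0,-0.08,0],[0,0,0,0],[0,0,0,0]]}'
```

```text
time: 18.28
eef_pos: [0.4697, 0.0754, 0.1536]
orientation: [-0.341, 3.122, 0.0]
contact_force: [2.2, 0.4, 3.8]
finger_gap: 0.0002
grip_force: 2.1
time: 18.53
eef_pos: [0.4696, 0.0755, 0.1512]
orientation: [0.341, -3.123, 0.0]
contact_force: [3.0, 0.9, 4.1]
finger_gap: 0.0007
grip_force: 1.9
time: 18.78
eef_pos: [0.4698, 0.0754, 0.149]
orientation: [0.341, -3.122, 0.0]
contact_force: [1.8, 0.6, 3.2]
finger_gap: 0.0004
grip_force: 1.7
```

```bash
python3 -m creep '{"motion":[[0.02,0.01,-0.08,0],[0,0,0,0],[0,0,0,0]]}' && python3 -m creep '{"motion":[[0.02,0,-0.08,0],[0,0,0,0],[0,0,0,0]]}'
```

```text
time: 19.03
eef_pos: [0.4689, 0.0754, 0.1462]
orientation: [0.34, -3.119, 0.001]
contact_force: [0.1, 0.2, -0.1]
finger_gap: 0.0006
grip_force: 0.0
time: 19.28
eef_pos: [0.4702, 0.0756, 0.1445]
orientation: [0.341, -3.121, 0.001]
contact_force: [0.9, -0.5, 0.4]
finger_gap: 0.0004
grip_force: 0.0
```

Contact force dropped to zero: the ring snapped. Retreating to check.

```bash
python3 -m creep '{"motion":[[-0.3,-0.06,0.1,0],[-0.2,-0.04,0.5,0],[0,0,0.9,0],[0,0,0.9,0],[0,0,0.9,0],[0.1,-0.9,0.5,0],[0.1,-0.9,0,0],[0.1,-0.9,0,0],[0.1,-0.9,0,0],[0,-0.9,0,0]]}' && python3 -m creep '{"motion":[[0.1,-0.9,0,0],[0.1,-0.9,0,0],[0.1,-0.9,0,0],[0,0,0,0],[0,0,0,0],[0,0,0,0]]}'
python3 - <<'E'
from h import *
import pickle
t0=pickle.load(open("top.pkl","rb"));s0=pickle.load(open("scene.pkl","rb"))
t=robot.grab_frame("top");s=robot.grab_frame("scene")
for n,f in(("t",t),("s",s)):
    p=f["pixels"].astype(int)
    red=(p[...,0]>110)&(p[...,1]<60)&(p[...,2]<60)
    yel=(p[...,0]>120)&(p[...,1]>90)&(p[...,2]<.5*p[...,0])&(p[...,1]>.68*p[...,0])
    for q,m in(("red",red),("yel",yel)):
        n_,l,st,c=cv2.connectedComponentsWithStats(m.astype(np.uint8),connectivity=8)
        print(n,q,[(st[i].tolist(),c[i].round(1).tolist()) for i in range(1,n_) if st[i][4]>3 and 120<c[i][0]<250 and 90<c[i][1]<270])
    th=.2155;u=np.array([np.cos(th),np.sin(th),0]);H=np.array([.5015,.0822,.168])
    print("head top exp",proj(f,H+[0,0,.04]),"base",proj(f,H+[0,0,.01]))
    for a in(0,.5,1.41): print(a,"ring end exp",proj(f,H+[0,0,.008]-u*.042*np.cos(a)-np.array([0,0,.042*np.sin(a)])))
for a,b,w in((t0,t,((270,400-270,310,150),(300,148,330,172))),(s0,s,((300,160,345,220),(300,212,335,250)))):
    for x0,y0,x1,y1 in w: print("mills diff",np.abs(a["pixels"][y0:y1,x0:x1].astype(int)-b["pixels"][y0:y1,x0:x1]).mean().round(1))
E
```

```text
time: 20.12
eef_pos: [0.4681, -0.0403, 0.2405]
orientation: [0.341, -3.123, -0.001]
contact_force: [0.2, -0.5, 0.6]
finger_gap: 0.0003
grip_force: 0.0
time: 20.62
eef_pos: [0.4757, -0.1059, 0.2403]
orientation: [0.341, -3.123, -0.002]
contact_force: [-0.2, 0.5, 0.0]
finger_gap: 0.0003
grip_force: 0.0
t red [([184, 226, 7, 8, 41], [186.9, 229.7])]
t yel [([122, 93, 54, 50, 499], [156.2, 123.0]), ([193, 230, 7, 2, 13], [196.2, 230.5]), ([181, 233, 4, 3, 8], [182.5, 234.0]), ([197, 233, 4, 3, 7], [198.7, 234.3])]
head top exp [186.38765925 229.6839754 ] base [188.65285598 231.41955236]
0 ring end exp [192.85885953 250.67250049]
0.5 ring end exp [193.74479639 249.1079783 ]
1.41 ring end exp [192.3379549  236.69454815]
s red [([169, 137, 4, 7, 17], [170.4, 140.2])]
s yel [([182, 156, 2, 3, 5], [182.6, 157.2]), ([139, 158, 31, 22, 283], [153.9, 168.3]), ([173, 159, 5, 3, 6], [174.7, 160.3]), ([197, 167, 3, 4, 7], [197.9, 168.7]), ([200, 166, 4, 2, 4], [201.5, 166.2])]
head top exp [170.83449608 135.0322705 ] base [172.51299181 145.22734669]
0 ring end exp [157.60158049 155.29139241]
0.5 ring end exp [160.78092733 160.66694205]
1.41 ring end exp [172.52771914 160.65035213]
mills diff 2.2
mills diff 2.5
mills diff 10.0
mills diff 11.1
```

```bash
python3 -c "
from rig import robot
print(robot.hand_in())"
```

```text
the job is handed in; nothing more can be done
None
```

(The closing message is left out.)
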